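Hang a stick cooker on the rim of its water-bath tub

ROBOT

A 7-joint arm with a two-finger parallel gripper is mounted at the origin on a cart in front of the work surface, level with it; the furniture and walls round the work are solid. World frame = base frame: x ahead of the robot, y to its left, z up, the work surface at z = 0. Lengths are in m, angles in degrees, forces in N, time in s.
With the tool pointing down it reaches from about 0.425 to 0.875 m from the base axis. Payload 4.7 kg.
Tool frame: the origin (TCP) lies between the finger pads; the fingertips stand 25 mm ahead of it and the grasp point (between the pads) lies 6 mm ahead of it (env.tip_reach is the distance from the TCP to the fingertips, in m); z points along the fingers, y is the direction in which the jaws open and shut (so a half turn about z gives the same grasp; the last joint's range is limited). The gripper opens to 87 mm and grips with 3 to 60 N. Pads are 19 mm wide; open, the fingers measure 117 mm over their backs; the gripper's body (75 mm by 190 mm) begins 51 mm behind the grasp point.
Start: joints at [74.548, 18.392, -4.016, 83.108, 1.295, 78.541, -3.26], TCP at [0.182, -0.624, 0.248] pointing down, gripper open.
Joint ranges: [-163.93, 163.93], [-17.29, 119.83], [-79.2, 71.16], [3.27, 140.29], [-89.18, 269.18], [5.43, 117.66], [-154.24, 154.24]. Speed limits (degrees/s): [147.25, 147.25, 180, 180, 180, 180, 180].

INTERFACE

Orientations are given as [roll, pitch, yaw] about the fixed x, y, z axes, in that order (R = Rz(yaw) Ry(pitch) Rx(roll)).
In Python, from cell import env, viewer, job gives the robot as it stands.
- The arm moves only by the tool move_arm, never from a script. Its argument "steps" is a list of rows, each a list of 7 numbers: the finger opening in cm, from 0 to 8.7, then the shift along the tool's x, y, z in cm, then the turn, a rotation vector about the tool's x, y, z in rad. In form: [[fingers, tx, ty, tz, wx, wy, wz], ...]. A call has 1 to 5 rows; each row shifts and turns the commanded pose from where the row before left it, along the tool's axes as they then stand; what a row does not reach is not made up. A row lasts 1/12 s, in which the tool goes at most 41.7 mm and 7.16 degrees, less where a joint would pass 70% of its speed; a pose out of reach is approached as far as the arm can. A call is refused whole if a number of a shift passes 4.17 or a number of a turn 0.125, either way. A call with a gripper value outside its range is refused whole. The fingers move at their own pace and stop on an object; "force" is the grip in N (left out, the last holds). Time passes only in rows, so rows that do not move let the fingers close. It gives the time, the measured TCP pose, the force and the opening at its end, in the units of the state.
- env.get_obs(): the state, without advancing time (a new reading comes with each control period).
- viewer.read_camera(name): name is "side" or "top"; returns a dict with "img" (400x640x3 uint8, red, green, blue), "vfov" (degrees; the focal length in pixels is half the picture's height over the tangent of half this angle, whatever the lens; pixels are square), "cx", "cy" (the principal point, pixels), "extrinsics" (4x4, takes a point from world to camera coordinates). Camera axes: x right, y down, z forward; pixel columns grow to the right and rows downward; lengths in m; the calibration is good to about 2 mm. A picture is of the moment at which its call begins. There is no depth.
- job.sign_off(): hands the job in, once; it reports no verdict.
The state is a dict: "time_s": time; "qpos": joint angles; "joint_velocities": joint speeds; "effort": joint torques, N m; "tool_pos": TCP position; "tool_rot": TCP orientation; "force": force on the tool from outside, world axes, zero at the start; "wrist_torque": the same for the moment, N m; "grip_width": finger opening in m.
Only numpy, scipy, OpenCV 4.12 (cv2) and the standard library are available. Lean on these libraries where they do the work, as an engineer would, in place of code of your own. Each camera call takes 0.05 s, during which the arm holds its last target.

TASK

Set up the water bath: pick up the stick cooker and hang it inside the clear tub by its clip, over the wall nearest the robot and snug in that wall's left-hand corner (touching the left end wall, or very nearly) so the bags have room. Push the clip down gently until its orange spring jaw has snapped under the rim and the clip sits fully home - it takes a firm push of up to about 20 N, and 30 N or more cracks the clip - then let go; do not shove the tub about or disturb the jars, the lemon and the timer round it.

Things in the scene. Friction and masses are not known exactly. Their poses are not given: they have to be found in the camera images.
- stick: Stick cooker: upright square column 46 x 46 mm, 185 mm tall, about 0.5 kg, standing on its foot; lower 98 mm steel with dark slots, above black plastic. Origin: centre of the foot's underside; z up. The back (-x side) is a flat face 23 mm from the axis over the full height; the clip sticks out of it. The other three sides are bare.
- stick_grip (a point): Point on the cooker's axis 150 mm above its foot, axes as stick: the middle of the black head, whose four flat sides can be grasped from 120 to 178 mm above the foot. The lip and the tub stay well below it.
- stick_back (a point): Point on the cooker's back face, at mid width, 84 mm above the foot, axes as stick. Near it the clip, a grey bent lip 34 mm wide, juts 18.5 mm out (-x), then turns down. Its level underside, the seat, comes to rest on the rim; it stands 68 to 100 mm above the foot, where the last user left it in its slot: not measured, firm in use. Outer leg: 3 mm thick, 28 mm down from the seat.
- jaw (a joint): Opening (m) of the orange spring jaw, 26 mm wide, inside the lip: 0 at rest (5 mm free beside the back face), up to 0.005. It meets the rim 10 mm before home, opens 2.5 mm as the bead passes (push of 8 to 16 N, the cooker's weight is not enough; keep the back face on the wall) and shuts under it in the last 1 mm before the seat stops hard. Noisy reading.
- tub: Clear plastic tub, outside 180 mm (x) by 260 mm (y) by 115 mm high, 1.5 kg, loose on rubber feet. Origin: centre of its underside; x away from the robot, y to the robot's left, z up. Walls 5 mm: inner faces at x = +-85 mm and y = +-125 mm; floor 7 mm up. Round rim bead 7.5 mm thick, top at z = 115 mm, flush inside, 2.5 mm proud outside. A lug juts 20 mm from each end wall.
- tub_corner (a point): Inner corner of near wall and left end wall at the height of the rim's top (tub frame: x -85, y 125, z 115 mm), axes as tub. Hung home here the cooker's axis lies 23 mm from both inner faces and its foot 68 to 100 mm below this point; the cooker's axes are then parallel to the tub's, the lip outside the near wall.
- spice_1: Bystander: spice jar with red cap and green label, 45 mm across, 106 mm tall; origin at the centre of its base.
- pink_salt: Bystander: pink salt jar, 55 mm across, 92 mm tall; origin at the centre of its base.
- lemon: Bystander: yellow lemon, 78 x 55 x 56 mm; origin at the centre of its underside.
- timer: Bystander: round kitchen timer, red top on white, 65 mm across, 50 mm tall; origin at the centre of its base.

How it is judged (in metres and radians):
On the way:
1. pushed down, the spring jaw rides open over the rim's bead (more than 1.8 mm) (value of joint jaw above 0.0018 m), for 0.04 s.
At the end, for the whole second after the job is handed in: The cooker hangs released, still and upright (4 deg) on the tub: back against the near wall (5 mm), side within 6 mm of the left end wall, foot 13 to 49 mm above the tub's underside, orange jaw sprung shut under the rim (open under 0.4 mm: the last 1 mm before home); the tub stands flat (x of stick in the frame of tub between -0.067 and -0.057 m and y of stick in the frame of tub above 0.096 m and z of stick in the frame of tub between 0.013 and 0.049 m and value of joint jaw below 0.0004 m and angle between stick's own z axis and vertical below 0.07 rad and contact force between stick and tub above 2.5 N and linear speed of stick below 0.02 m/s and angular speed of stick below 0.1 rad/s and angle between tub's own z axis and vertical below 0.03 rad); the robot touches nothing.
It fails at once if the clip cracked: over 40 N of contact in all between cooker and tub (the jaw's own squeeze and the rubbing make about 10 of it) (contact force between stick and tub above 40 N).
It fails at once if the tub shoved more than 25 mm from where it stood (distance of tub from where it was at the start of the episode above 0.025 m).
It fails at once if the cooker tipped over (more than 35 degrees) (angle between stick's own z axis and vertical above 0.6 rad).
It fails at once if a bystander (spice jar, salt jar, lemon or timer) pushed more than 15 mm (distance of any of spice_1, pink_salt, lemon, timer from where it was at the start of the episode above 0.015 m).
It also fails if it takes over 61 s, if anything falls off the work surface, if the arm or the gripper's body presses on something with over 40 N, if the wrist force passes 120 N, or if a joint passes its speed limit or range.

## Working session

There is one attempt and no reset: what is moved stays moved. The work goes in short steps, Python scripts to look and compute and a tool call to move; the robot and the scene stay as the last step left them, time stands still between calls to the robot, and variables do not carry over. Pictures are saved under pics/ and viewed, and the job is handed in when it is done.

Besides the shell and the picture viewer there is one more tool, called after ">>>" in YAML: its name, and indented under it one key for each argument. move_arm: Moves the arm, as the interface text tells. Its arguments: {"type":"object","properties":{"steps":{"type":"array"},"force":{"type":"number"}},"required":["steps"]}

```bash
ls; mkdir -p pics
cat > h.py <<'E'
import numpy as np,cv2
from cell import env,viewer,job
def snap(name,f):
    d=viewer.read_camera(name); cv2.imwrite('pics/'+f,d['img'][:,:,::-1]); 
    np.savez('pics/'+f+'.npz',**{k:np.array(v) for k,v in d.items()})
    return d
def K(d):
    f=200/np.tan(np.radians(float(d['vfov']))/2); return f,float(d['cx']),float(d['cy'])
def proj(d,p):
    f,cx,cy=K(d);E=np.array(d['extrinsics']);c=E[:3,:3]@np.array(p)+E[:3,3];return np.round([cx+f*c[0]/c[2],cy+f*c[1]/c[2]],1)
def ray(d,u,v):
    f,cx,cy=K(d);E=np.array(d['extrinsics']);R=E[:3,:3]
    o=-R.T@E[:3,3];return o,R.T@np.array([(u-cx)/f,(v-cy)/f,1])
def onz(d,u,v,z):
    o,r=ray(d,u,v);return np.round(o+r*(z-o[2])/r[2],4)
def tri(d1,p1,d2,p2):
    o1,r1=ray(d1,*p1);o2,r2=ray(d2,*p2)
    s=np.linalg.lstsq(np.stack([r1,-r2],1),o2-o1,rcond=None)[0]
    a=o1+r1*s[0];b=o2+r2*s[1];return np.round((a+b)/2,4),np.linalg.norm(a-b)
E
python3 - <<'E'
from h import *
for n in('side','top'):
    d=snap(n,n+'1.png');print(n,d['vfov'],d['cx'],d['cy'],np.round(np.array(d['extrinsics']),3))
    print(ray(d,320,200))
o=env.get_obs();print(o,env.tip_reach)
E
```

```text
pics
side 51.90135162022331 321.5458357353666 203.83213344857435 [[-0.941 -0.339  0.015  0.518]
 [-0.169  0.428 -0.888  0.152]
 [ 0.295 -0.838 -0.459  1.076]
 [ 0.     0.     0.     1.   ]]
(array([0.19531368, 1.01204746, 0.62188941]), array([ 0.29990129, -0.84058871, -0.45118836]))
top 42.89002169729097 323.2965577890313 192.45425171703997 [[-0.026 -0.999  0.027  0.085]
 [-0.99   0.022 -0.138  0.555]
 [ 0.138 -0.03  -0.99   1.334]
 [ 0.     0.     0.     1.   ]]
(array([0.36768278, 0.11317573, 1.39477192]), array([ 0.12314791, -0.02346626, -0.99224265]))
{'time_s': 0.1, 'qpos': array([74.54890886, 18.43494747, -4.01799299, 83.16795609,  1.29592258,
       78.54127203, -3.2595282 ]), 'joint_velocities': array([ 0.05696868, -0.02731872, -0.01419636, -0.12021032,  0.06656749,
       -0.01887292,  0.02775868]), 'effort': array([-3.36883259e-04, -4.92571735e+01, -4.05969154e-01, -3.13401926e+01,
       -6.42082770e-02,  3.94144189e-02,  4.91279559e-05]), 'tool_pos': array([ 0.18183371, -0.6235738 ,  0.24656928]), 'tool_rot': array([-1.79901119e+02,  5.60877286e-03,  1.62636832e+01]), 'force': array([0.05057303, 0.28062238, 0.60050493]), 'wrist_torque': array([ 0.04043747, -0.00582034, -0.02261267]), 'grip_width': 0.0868970751653171} 0.025
```

View pics/side1.png

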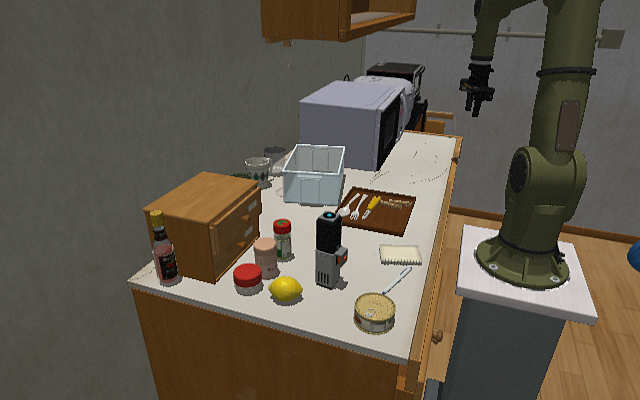

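View pics/top1.png

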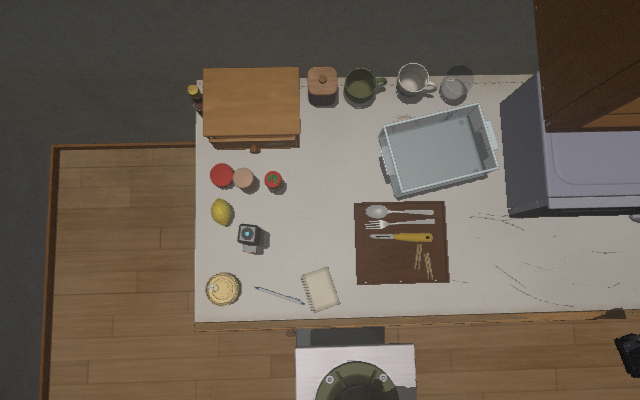

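The side view shows the cooker at about (329,248) with its orange jaw facing right, and the tub at about (314,173). In the top view the cooker is near (249,235) and the tub near (438,150), turned a little. I'll zoom in next.

Run:
```python
import cv2
a=cv2.imread('pics/top1.png');b=cv2.imread('pics/side1.png')
cv2.imwrite('pics/c1.png',cv2.resize(a[90:210,365:515],None,fx=5,fy=5,interpolation=cv2.INTER_CUBIC))
cv2.imwrite('pics/c2.png',cv2.resize(a[215:265,225:275],None,fx=10,fy=10,interpolation=cv2.INTER_CUBIC))
cv2.imwrite('pics/c3.png',cv2.resize(b[200:300,290:370],None,fx=6,fy=6,interpolation=cv2.INTER_CUBIC))
cv2.imwrite('pics/c4.png',cv2.resize(b[130:220,260:360],None,fx=6,fy=6,interpolation=cv2.INTER_CUBIC))
```

```text
(no output)
```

View pics/c1.png

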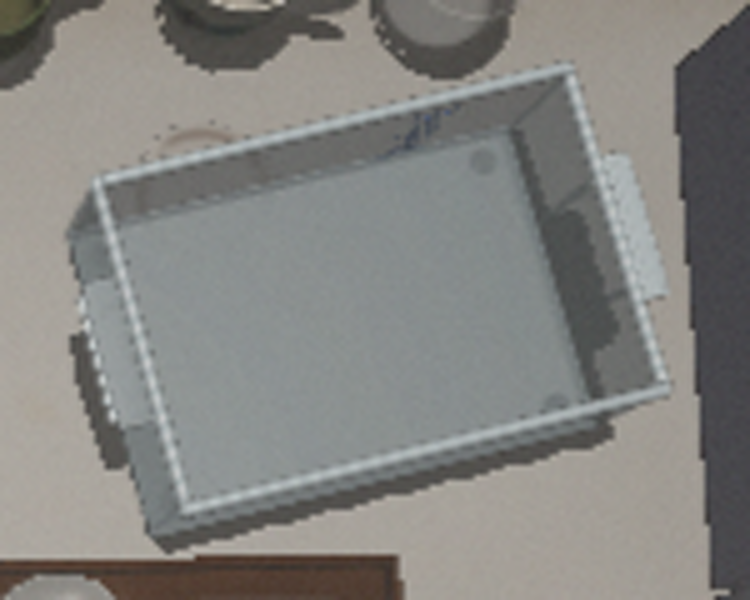

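View pics/c2.png

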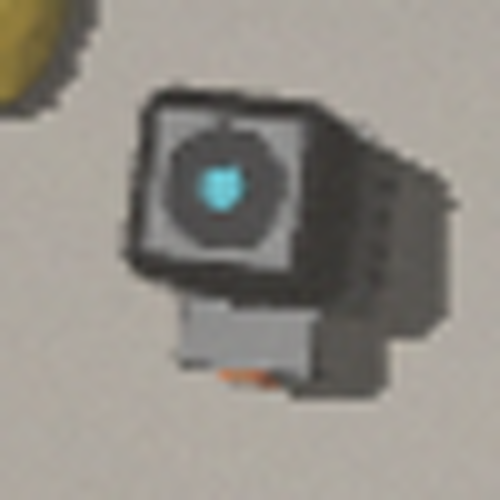

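View pics/c3.png

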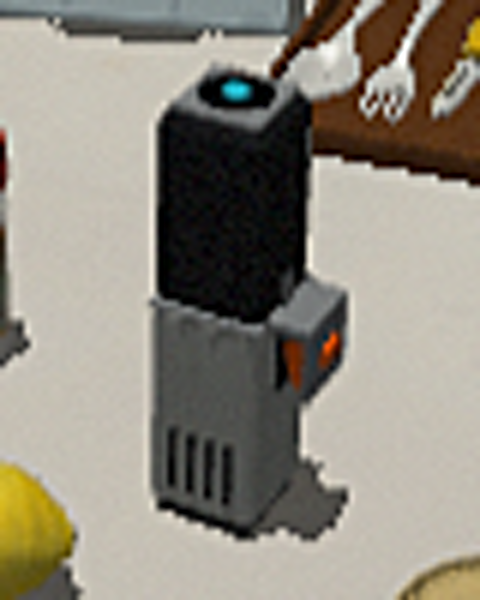

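View pics/c4.png

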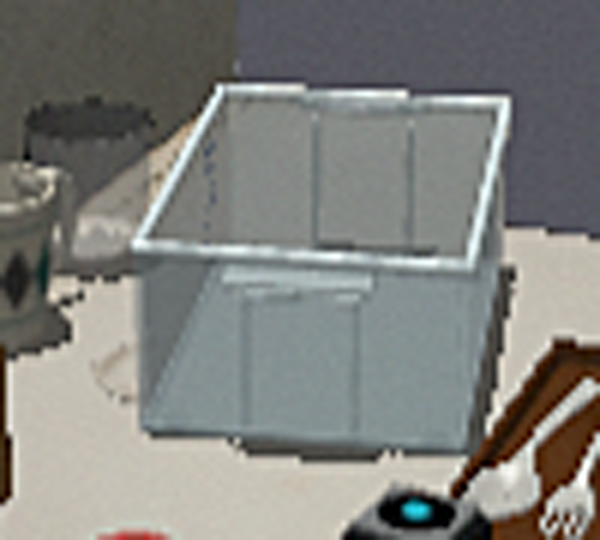

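The crops show the rim corners at about (97,183), (573,70), (665,390) and (183,510) in the tub crop. The cyan button is at (222,187) in the cooker crop, with the clip pointing down in the picture, toward the robot.

Run:
```python
from h import *
T=np.load('pics/top1.png.npz');S=np.load('pics/side1.png.npz')
c=[(97,183),(573,70),(665,390),(183,510)]
P=np.array([onz(T,365+(u+.5)/5-.5,90+(v+.5)/5-.5,.113) for u,v in c]);print(P)
for i in range(4):
    d=P[(i+1)%4]-P[i];print(np.linalg.norm(d),np.degrees(np.arctan2(d[1],d[0])))
print('tubc',P.mean(0))
# side corners
cs=[(140,245),(473,263),(505,100),(220,90)]
Q=np.array([onz(S,260+(u+.5)/6-.5,130+(v+.5)/6-.5,.113) for u,v in cs]);print(Q)
for i in range(4):
    d=Q[(i+1)%4]-Q[i];print(np.linalg.norm(d),np.degrees(np.arctan2(d[1],d[0])))
print('tubc',Q.mean(0))
def cy(d):
    im=d['img'].astype(int);m=(im[...,2]>im[...,0]+60)&(im[...,1]>im[...,0]+60)
    v,u=np.nonzero(m);return m.sum(),u.mean(),v.mean()
a=cy(T);b=cy(S);print(a,b,tri(T,a[1:],S,b[1:]),onz(T,*a[1:],.185),onz(S,*b[1:],.185))
# top-face corners of stick (top view)
for (u,v) in [(155,95),(318,103),(305,297),(132,265)]: print(onz(T,225+(u+.5)/10-.5,215+(v+.5)/10-.5,.185))
# foot corners side view
for (u,v) in [(155,505),(250,532)]: print('foot',onz(S,290+(u+.5)/6-.5,200+(v+.5)/6-.5,0))
```

```text
[[ 0.7162 -0.0883  0.113 ]
 [ 0.7725 -0.342   0.113 ]
 [ 0.6007 -0.3782  0.113 ]
 [ 0.5437 -0.1251  0.113 ]]
0.25987185303529897 -77.48793215666842
0.17557243519413854 -168.1012576343665
0.25943902944622654 102.69169505855992
0.17638166004434813 12.04257514288498
tubc [ 0.658275 -0.2334    0.113   ]
[[ 0.715  -0.0889  0.113 ]
 [ 0.5431 -0.1317  0.113 ]
 [ 0.6028 -0.3831  0.113 ]
 [ 0.7726 -0.3335  0.113 ]]
0.17714810188088378 -166.01866758544134
0.2583912730724472 -76.64139960015152
0.1768960146526766 16.283525167209486
0.2512905091721532 103.25096439021404
tubc [ 0.658375 -0.2343    0.113   ]
(np.int64(11), np.float64(246.9090909090909), np.float64(233.36363636363637)) (np.int64(15), np.float64(328.93333333333334), np.float64(214.6)) (array([0.4424, 0.2593, 0.1858]), np.float64(0.00025313175657225545)) [0.4423 0.2593 0.185 ] [0.443  0.2579 0.185 ]
[0.4647 0.2754 0.185 ]
[0.4619 0.2369 0.185 ]
[0.4162 0.2403 0.185 ]
[0.4247 0.2809 0.185 ]
foot [0.4668 0.2748 0.    ]
foot [0.426  0.2772 0.    ]
```

```bash
cat >> h.py <<'E'
from scipy.spatial.transform import Rotation as Ro
def plan(target,psi,n=0,step=.04):
    """print rows (cm, rad) in tool axes from measured pose to the target, pointing down"""
    o=env.get_obs();p=np.array(o['tool_pos']);R=Ro.from_euler('xyz',o['tool_rot'],degrees=True)
    G=Ro.from_euler('xyz',[180,0,psi],degrees=True);w=(R.inv()*G).as_rotvec()
    print('pos',p.round(4),'rot',o['tool_rot'].round(2),'t',round(o['time_s'],2),'F',o['force'].round(2),'w',round(o['grip_width'],4))
    d=np.array(target)-p
    m=max(n,int(np.ceil(np.linalg.norm(d)/step)),int(np.ceil(np.abs(w).max()/.115)))
    for i in range(m):
        Ri=R*Ro.from_rotvec(w*i/m);t=Ri.inv().apply(d/m)*100
        print(i,np.round(t,2),np.round(w/m,3))
E
python3 - <<'E'
from h import *
plan([.40,-.36,.29],83.5)
E
```

```text
pos [ 0.1818 -0.6236  0.2466] rot [-1.799e+02  1.000e-02  1.626e+01] t 0.1 F [0.05 0.28 0.6 ] w 0.0869
0 [ 2.57 -1.75 -0.39] [-0.    -0.    -0.107]
1 [ 2.75 -1.46 -0.39] [-0.    -0.    -0.107]
2 [ 2.89 -1.16 -0.39] [-0.    -0.    -0.107]
3 [ 2.99 -0.85 -0.39] [-0.    -0.    -0.107]
4 [ 3.07 -0.52 -0.39] [-0.    -0.    -0.107]
5 [ 3.1  -0.19 -0.39] [-0.    -0.    -0.107]
6 [ 3.11  0.14 -0.39] [-0.    -0.    -0.107]
7 [ 3.08  0.47 -0.39] [-0.    -0.    -0.107]
8 [ 3.01  0.79 -0.39] [-0.    -0.    -0.107]
9 [ 2.91  1.11 -0.39] [-0.    -0.    -0.107]
10 [ 2.77  1.41 -0.39] [-0.    -0.    -0.107]
```

>>> move_arm:
  steps:
    - [8.7,2.6,-1.75,-0.4,0,0,-0.107]
    - [8.7,2.75,-1.45,-0.4,0,0,-0.107]
    - [8.7,2.9,-1.15,-0.4,0,0,-0.107]
    - [8.7,3.0,-0.85,-0.4,0,0,-0.107]
    - [8.7,3.05,-0.5,-0.4,0,0,-0.107]
  force: 40

```text
time_s: 0.52
tool_pos: [0.2822, -0.5028, 0.2672]
tool_rot: [-179.9, -0.0, 47.2]
force: [0.1, -0.6, 0.4]
grip_width: 0.087
```

>>> move_arm:
  steps:
    - [8.7,3.1,-0.2,-0.4,0,0,-0.107]
    - [8.7,3.1,0.15,-0.4,0,0,-0.107]
    - [8.7,3.1,0.5,-0.4,0,0,-0.107]
    - [8.7,3.0,0.8,-0.4,0,0,-0.107]
    - [8.7,2.9,1.1,-0.4,0,0,-0.107]

```text
time_s: 0.93
tool_pos: [0.3814, -0.383, 0.2874]
tool_rot: [-180.0, -0.0, 77.9]
force: [0.0, -0.7, 0.7]
grip_width: 0.0869
```

Run:
```python
from h import *
plan([.46,.02,.25],83.5)
```

```text
pos [ 0.3814 -0.383   0.2874] rot [-1.7997e+02 -1.0000e-02  7.7860e+01] t 0.93 F [ 0.01 -0.68  0.69] w 0.0869
0 [ 3.73 -0.07  0.34] [-0.    -0.    -0.009]
1 [ 3.73 -0.04  0.34] [-0.    -0.    -0.009]
2 [ 3.73 -0.    0.34] [-0.    -0.    -0.009]
3 [3.73 0.03 0.34] [-0.    -0.    -0.009]
4 [3.73 0.06 0.34] [-0.    -0.    -0.009]
5 [3.73 0.1  0.34] [-0.    -0.    -0.009]
6 [3.73 0.13 0.34] [-0.    -0.    -0.009]
7 [3.73 0.16 0.34] [-0.    -0.    -0.009]
8 [3.73 0.2  0.34] [-0.    -0.    -0.009]
9 [3.73 0.23 0.34] [-0.    -0.    -0.009]
10 [3.72 0.26 0.34] [-0.    -0.    -0.009]
```

>>> move_arm:
  steps:
    - [8.7,3.7,0,0.3,0,0,-0.01]
    - [8.7,3.7,0,0.3,0,0,-0.01]
    - [8.7,3.7,0,0.3,0,0,-0.01]
    - [8.7,3.7,0,0.3,0,0,-0.01]
    - [8.7,3.7,0.1,0.3,0,0,-0.01]

```text
time_s: 1.35
tool_pos: [0.4177, -0.2014, 0.272]
tool_rot: [-180.0, 0.0, 80.4]
force: [1.2, 0.3, -0.0]
grip_width: 0.0872
```

>>> move_arm:
  steps:
    - [8.7,3.7,0.1,0.3,0,0,-0.01]
    - [8.7,3.7,0.2,0.3,0,0,-0.01]
    - [8.7,3.7,0.2,0.3,0,0,-0.01]
    - [8.7,3.7,0.2,0.3,0,0,-0.01]
    - [8.7,3.7,0.2,0,0,0,0]

```text
time_s: 1.77
tool_pos: [0.4534, -0.0198, 0.2598]
tool_rot: [-179.9, 0.0, 82.7]
force: [0.2, 0.5, 0.1]
grip_width: 0.0871
```

Run:
```python
from h import *
plan([.4425,.2575,.24],84)
```

```text
pos [ 0.4534 -0.0198  0.2598] rot [-1.7995e+02  4.0000e-02  8.2740e+01] t 1.77 F [0.22 0.5  0.09] w 0.0871
0 [ 3.91 -0.65  0.28] [-0.     0.    -0.003]
1 [ 3.91 -0.64  0.28] [-0.     0.    -0.003]
2 [ 3.91 -0.63  0.28] [-0.     0.    -0.003]
3 [ 3.92 -0.62  0.28] [-0.     0.    -0.003]
4 [ 3.92 -0.61  0.28] [-0.     0.    -0.003]
5 [ 3.92 -0.59  0.28] [-0.     0.    -0.003]
6 [ 3.92 -0.58  0.28] [-0.     0.    -0.003]
```

>>> move_arm:
  steps:
    - [8.7,3.9,-0.65,0.3,0,0,0]
    - [8.7,3.9,-0.65,0.3,0,0,0]
    - [8.7,3.9,-0.6,0.3,0,0,0]
    - [8.7,3.9,-0.6,0.3,0,0,-0.01]
    - [8.7,3.9,-0.6,0.3,0,0,-0.01]

```text
time_s: 2.18
tool_pos: [0.4469, 0.1774, 0.2454]
tool_rot: [179.9, 0.1, 83.9]
force: [1.1, -0.4, -0.3]
grip_width: 0.087
```

>>> move_arm:
  steps:
    - [8.7,3.9,-0.6,0.3,0,0,0]
    - [8.7,3.0,-0.6,0,0,0,0]
    - [8.7,0,0,0,0,0,0]
    - [8.7,0,0,0,0,0,0]

```text
time_s: 2.52
tool_pos: [0.4418, 0.2476, 0.2422]
tool_rot: [-179.9, -0.0, 84.2]
force: [0.3, -0.7, 0.1]
grip_width: 0.0871
```

Run:
```python
from h import *
plan([.4425,.2575,.158],84)
d=snap('side','side2.png');cv2.imwrite('pics/c5.png',cv2.resize(cv2.imread('pics/side2.png')[120:320,240:440],None,fx=3,fy=3))
```

```text
pos [0.4418 0.2476 0.2422] rot [-1.7991e+02 -3.0000e-02  8.4160e+01] t 2.52 F [ 0.33 -0.66  0.14] w 0.0871
0 [ 0.33 -0.01  2.81] [-0.    -0.     0.001]
1 [ 0.33 -0.01  2.81] [-0.    -0.     0.001]
2 [ 0.33 -0.01  2.81] [-0.    -0.     0.001]
```

View pics/c5.png

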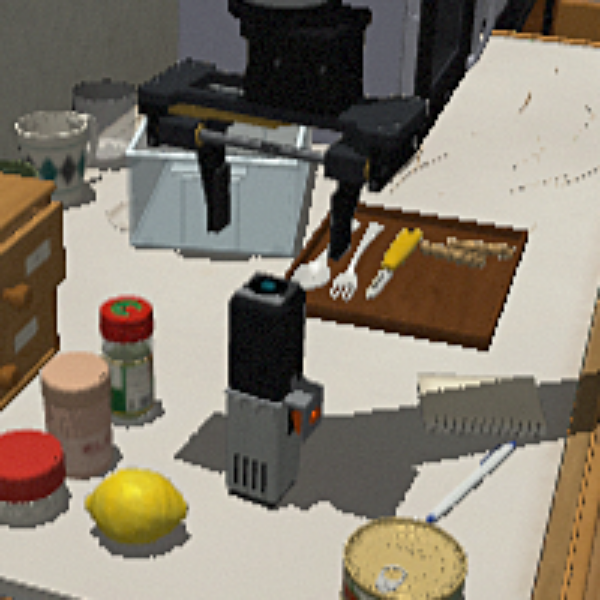

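The fingers are at about (215,195) and (345,215) in the crop, either side of the cooker's head at (267,290). That is where I wanted them, so I'll descend.

>>> move_arm:
  steps:
    - [8.7,0.5,0,2.0,0,0,0]
    - [8.7,0.4,0,2.4,0,0,0]
    - [8.7,0.1,0,2.4,0,0,0]
    - [8.7,0,0,1.4,0,0,0]
    - [8.7,0,0,0,0,0,0]

```text
time_s: 2.98
tool_pos: [0.4428, 0.252, 0.1572]
tool_rot: [-179.7, 0.2, 83.7]
force: [0.1, -0.6, 0.9]
grip_width: 0.0868
```

Run:
```python
from h import *
plan([.4425,.2575,.158],84)
for n in('side','top'): d=snap(n,n+'3.png')
a=cv2.imread('pics/side3.png')[170:310,260:400];b=cv2.imread('pics/top3.png')[165:305,180:320]
cv2.imwrite('pics/c6.png',np.hstack([cv2.resize(a,(400,400)),cv2.resize(b,(400,400))]))
```

```text
pos [0.4428 0.252  0.1572] rot [-179.71    0.23   83.69] t 2.98 F [ 0.11 -0.62  0.9 ] w 0.0868
0 [ 0.54 -0.1  -0.08] [-0.005  0.004 -0.005]
```

View pics/c6.png

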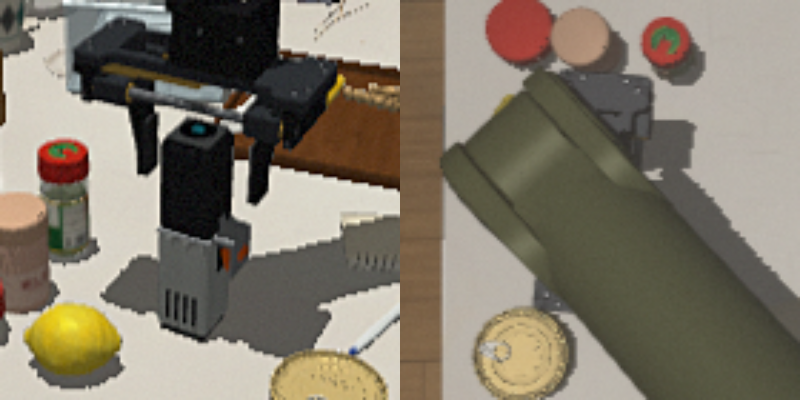

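The side view has both fingers beside the head, which spans about (162–232,125–240). The top view is blocked by the arm. I'll centre 5 mm further in y, then close.

>>> move_arm:
  steps:
    - [8.7,0.5,0,0,0,0,0]
    - [5.5,0,0,0,0,0,0]
    - [4.0,0,0,0,0,0,0]
    - [3.0,0,0,0,0,0,0]
    - [3.0,0,0,0,0,0,0]
  force: 45

```text
time_s: 3.5
tool_pos: [0.4448, 0.2606, 0.161]
tool_rot: [180.0, -0.0, 83.9]
force: [-0.3, 0.7, 0.8]
grip_width: 0.068
```

>>> move_arm:
  steps:
    - [3.0,0,0,0,0,0,0]
    - [3.0,0,0,0,0,0,0]
    - [3.0,0,0,0,0,0,0]

```text
time_s: 3.75
tool_pos: [0.4446, 0.2605, 0.1605]
tool_rot: [180.0, 0.0, 83.9]
force: [0.6, 1.3, 0.4]
grip_width: 0.0483
```

>>> move_arm:
  steps:
    - [3.0,0,0,0,0,0,0]
    - [3.0,0,0,0,0,0,0]
    - [3.0,0,0,0,0,0,0]

```text
time_s: 4.0
tool_pos: [0.4445, 0.2606, 0.1605]
tool_rot: [-180.0, 0.0, 83.9]
force: [0.1, -0.1, 0.4]
grip_width: 0.0457
```

Run:
```python
from h import *
plan([.4425,.2575,.158],84)
```

```text
pos [0.4445 0.2606 0.1605] rot [-1.7999e+02  1.0000e-02  8.3880e+01] t 4.0 F [ 0.09 -0.11  0.38] w 0.0457
0 [-0.32 -0.16  0.25] [-0.     0.    -0.002]
```

The grip reads 45.7 mm, which matches the 46 mm column. Now lifting.

>>> move_arm:
  steps:
    - [3.0,0,0,-0.5,0,0,0]
    - [3.0,0,0,-2.0,0,0,0]
    - [3.0,0,0,-3.5,0,0,0]
    - [3.0,0,0,-3.5,0,0,0]
    - [3.0,0,0,-3.5,0,0,0]

```text
time_s: 4.42
tool_pos: [0.4436, 0.2602, 0.2911]
tool_rot: [-179.9, 0.1, 83.9]
force: [1.3, 0.1, -4.6]
grip_width: 0.0458
```

>>> move_arm:
  steps:
    - [3.0,0,0,-1.5,0,0,0]
    - [3.0,0,0,0,0,0,0]
    - [3.0,0,0,0,0,0,0]

```text
time_s: 4.67
tool_pos: [0.4444, 0.2603, 0.305]
tool_rot: [180.0, 0.0, 83.9]
force: [-0.0, -0.5, -5.8]
grip_width: 0.046
```

Run:
```python
from h import *
plan([.50,.05,.305],95)
d=snap('side','side4.png');cv2.imwrite('pics/c7.png',cv2.resize(cv2.imread('pics/side4.png')[100:260,270:400],None,fx=4.5,fy=4.5,interpolation=cv2.INTER_CUBIC)[:599])
```

```text
pos [0.4444 0.2603 0.305 ] rot [1.7999e+02 4.0000e-02 8.3860e+01] t 4.67 F [-0.   -0.51 -5.85] w 0.046
0 [-3.39  1.3   0.  ] [ 0.     0.    -0.032]
1 [-3.43  1.19  0.  ] [ 0.     0.    -0.032]
2 [-3.46  1.07  0.  ] [ 0.     0.    -0.032]
3 [-3.5   0.96  0.  ] [ 0.     0.    -0.032]
4 [-3.53  0.85  0.  ] [ 0.     0.    -0.032]
5 [-3.55  0.73  0.  ] [ 0.     0.    -0.032]
```

View pics/c7.png

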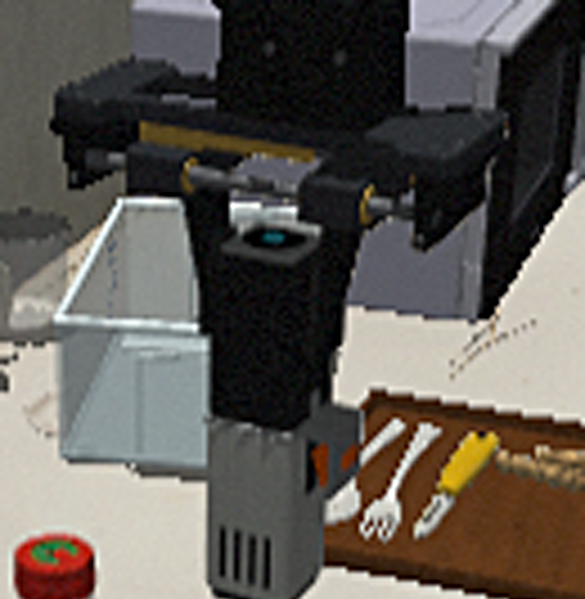

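The cooker hangs upright in the fingers, with its foot at about (265,590) in the crop and the lip on the right at (335,430). I'll estimate the seat height from the first side view while carrying.

Run:
```python
from h import *
S=np.load('pics/side1.png.npz')
c=np.array([.4425,.2585,0]);yaw=np.radians(-6.1);R=Ro.from_euler('z',-6.1,degrees=True)
for nm,(u,v) in dict(leftnear_top=(318,338),bot=(303,403),inner_top=(275,315),body_corner=(272,322)).items():
    o,r=ray(S,290+(u+.5)/6-.5,200+(v+.5)/6-.5)
    o=R.inv().apply(o-c);r=R.inv().apply(r)
    s=(0.017-o[1])/r[1];print(nm,(o+s*r).round(4))
d=np.load('pics/side4.png.npz');im=d['img'].astype(int);m=(im[...,2]>im[...,0]+40)&(im[...,1]>im[...,0]+40)
m[:140]=0;m[170:]=0;m[:,:310]=0;m[:,345:]=0
v,u=np.nonzero(m);print(len(u),u.mean(),v.mean(),onz(d,u.mean(),v.mean(),.3295))
```

```text
leftnear_top [-0.0434  0.017   0.0999]
bot [-0.0385  0.017   0.0688]
inner_top [-0.0257  0.017   0.1047]
body_corner [-0.0246  0.017   0.1012]
8 330.5 152.5 [0.4434 0.2573 0.3295]
```

>>> move_arm:
  steps:
    - [3.0,-2.0,0.8,0,0,0,-0.02]
    - [3.0,-3.4,1.2,0,0,0,-0.03]
    - [3.0,-3.5,1.1,0,0,0,-0.03]
    - [3.0,-3.5,1.0,0,0,0,-0.03]
    - [3.0,-3.5,0.9,0,0,0,-0.03]

```text
time_s: 5.13
tool_pos: [0.4853, 0.0969, 0.303]
tool_rot: [-179.8, 0.0, 92.0]
force: [1.1, -0.7, -6.0]
grip_width: 0.0459
```

>>> move_arm:
  steps:
    - [3.0,-3.5,1.0,0,0,0,-0.03]
    - [3.0,-3.5,1.0,0,0,0,-0.03]
    - [3.0,-3.5,1.0,0,0,0,-0.03]
    - [3.0,-3.0,1.0,0,0,0,-0.03]
    - [3.0,-2.0,1.0,0,0,0,-0.03]

```text
time_s: 5.55
tool_pos: [0.5486, -0.0557, 0.302]
tool_rot: [-179.7, 0.0, 100.3]
force: [0.7, -0.7, -5.0]
grip_width: 0.0459
```

Run:
```python
from h import *
plan([.583,-.148,.305],102.4)
```

```text
pos [ 0.5486 -0.0557  0.302 ] rot [-1.7967e+02  1.0000e-02  1.0029e+02] t 5.55 F [ 0.68 -0.67 -4.97] w 0.0459
0 [-3.23  0.58 -0.1 ] [-0.002  0.    -0.012]
1 [-3.24  0.54 -0.1 ] [-0.002  0.    -0.012]
2 [-3.25  0.5  -0.1 ] [-0.002  0.    -0.012]
```

>>> move_arm:
  steps:
    - [3.0,-3.2,0.7,0,-0.002,0,-0.012]
    - [3.0,-3.2,0.6,0,-0.002,0,-0.012]
    - [3.0,-2.8,0.6,0,0,0,-0.012]
    - [3.0,0,0,0,0,0,0]
    - [3.0,0,0,0,0,0,0]

```text
time_s: 5.97
tool_pos: [0.5848, -0.1399, 0.3014]
tool_rot: [-179.9, -0.2, 102.3]
force: [-0.7, 1.1, -5.2]
grip_width: 0.0459
```

Run:
```python
from h import *
plan([.586,-.1535,.290],102.4)
for n in('side','top'): d=snap(n,n+'5.png')
a=cv2.imread('pics/side5.png')[50:210,250:410];b=cv2.imread('pics/top5.png')[80:240,360:520]
cv2.imwrite('pics/c8.png',np.hstack([cv2.resize(a,(400,400)),cv2.resize(b,(400,400))]))
```

```text
pos [ 0.5848 -0.1399  0.3014] rot [-179.92   -0.22  102.31] t 5.97 F [-0.74  1.05 -5.21] w 0.0459
0 [-1.36 -0.18  1.14] [-0.001 -0.004 -0.002]
```

View pics/c8.png

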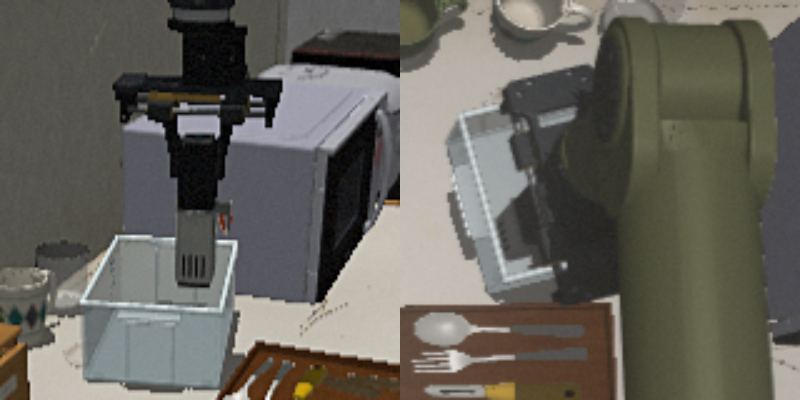

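The side view shows the cooker above the tub near its near wall, with the foot edge at crop (178,283)–(212,287) and the lip on the robot's side. I'll check the foot position by casting rays at its height.

Run:
```python
from h import *
S=np.load('pics/side5.png.npz');o=env.get_obs();zf=.3014-.1605
Rt=Ro.from_euler('z',12.4,degrees=True);C=np.array([.6583,-.2338,0])
for u,v in[(178,283),(212,287)]:
    p=onz(S,250+(u+.5)/2.5-.5,50+(v+.5)/2.5-.5,zf);print(p,'tub frame',Rt.inv().apply(p-C).round(4))
print('tcp tub',Rt.inv().apply(o['tool_pos']-C).round(4),o['tool_pos'])
plan([.586,-.1535,.290],102.4)
```

```text
[ 0.6012 -0.1288  0.1409] tub frame [-0.0332  0.1148  0.1409]
[ 0.5571 -0.1321  0.1409] tub frame [-0.077   0.1211  0.1409]
tcp tub [-0.0505  0.1113  0.3031] [ 0.58509404 -0.13597194  0.3030816 ]
pos [ 0.5851 -0.136   0.3031] rot [179.96  -0.19 102.61] t 6.07 F [ 0.03  0.57 -5.25] w 0.046
0 [-1.73 -0.3   1.3 ] [ 0.001 -0.003  0.004]
```

Run:
```python
from h import *
plan([.586,-.1535,.290],102.4)
d=snap('side','side6.png');cv2.imwrite('pics/c9.png',cv2.resize(cv2.imread('pics/side6.png')[95:185,280:360],None,fx=6.5,fy=6.5,interpolation=cv2.INTER_CUBIC))
```

```text
pos [ 0.5851 -0.136   0.3031] rot [179.96  -0.19 102.61] t 6.07 F [ 0.03  0.57 -5.25] w 0.046
0 [-1.73 -0.3   1.3 ] [ 0.001 -0.003  0.004]
```

View pics/c9.png

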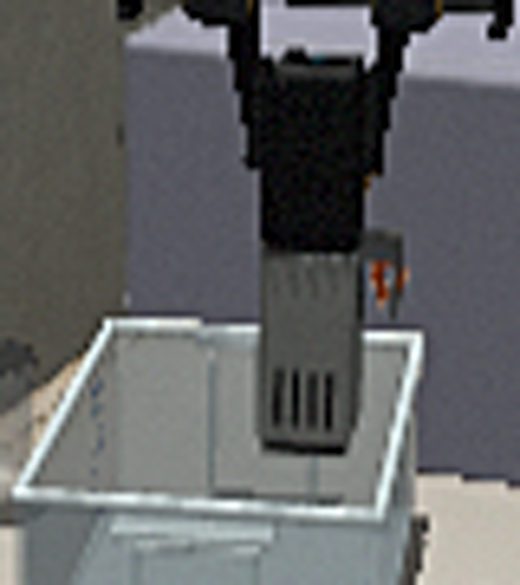

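Run:
```python
from h import *
S=np.load('pics/side6.png.npz');o=env.get_obs();zf=o['tool_pos'][2]-.1605
Rt=Ro.from_euler('z',12.4,degrees=True);C=np.array([.6583,-.2338,0])
for u,v in[(262,447),(350,453)]:
    p=onz(S,280+(u+.5)/6.5-.5,95+(v+.5)/6.5-.5,zf);print(p,'tub frame',Rt.inv().apply(p-C).round(4))
W=lambda x,y,z:proj(S,Rt.apply([x,y,z])+C)
# predicted pixels from TCP
t=Rt.inv().apply(o['tool_pos']-C);print(t)
for y in(0,-.0025): print([ (W(t[0]+sx*.023,t[1]+y+.023,zf)-[280,95])*6.5 for sx in(1,-1)])
plan([.586,-.1535,.290],102.4)
```

```text
[ 0.6008 -0.1183  0.1433] tub frame [-0.0314  0.1252  0.1433]
[ 0.559  -0.1269  0.1433] tub frame [-0.074   0.1257  0.1433]
[-0.05019952  0.11176175  0.30382416]
[array([248.3, 451.1]), array([343.85, 456.95])]
[array([248.95, 449.15]), array([343.85, 455.  ])]
pos [ 0.5853 -0.1354  0.3038] rot [ 1.7991e+02 -1.3000e-01  1.0267e+02] t 6.12 F [-0.78 -0.09 -4.79] w 0.0456
0 [-1.78 -0.33  1.38] [ 0.001 -0.002  0.005]
```

>>> move_arm:
  steps:
    - [3.0,-1.3,-0.2,0,0,0,0.003]
    - [3.0,0,0,0.5,0,0,0]
    - [3.0,0,0,0.5,0,0,0]
    - [3.0,0,0,0,0,0,0]
    - [3.0,0,0,0,0,0,0]

```text
time_s: 6.53
tool_pos: [0.5865, -0.1497, 0.2949]
tool_rot: [179.8, -0.0, 102.4]
force: [0.6, 0.1, -4.4]
grip_width: 0.046
```

```bash
cat >> h.py <<'E'
Rt=Ro.from_euler('z',12.4,degrees=True);C=np.array([.6583,-.2338,0])
def st():
    o=env.get_obs();print('tub-frame tcp mm',(Rt.inv().apply(o['tool_pos']-C)*1000).round(1),'rot',o['tool_rot'].round(2),'F tub',Rt.inv().apply(o['force']).round(2),'M',o['wrist_torque'].round(2),'w',round(o['grip_width'],4),'t',round(o['time_s'],2))
E
python3 - <<'E'
from h import *
st();d=snap('side','side7.png');st()
cv2.imwrite('pics/c10.png',cv2.resize(cv2.imread('pics/side7.png')[95:185,280:360],None,fx=6.5,fy=6.5,interpolation=cv2.INTER_CUBIC))
E
```

```text
tub-frame tcp mm [-52.   97.6 294.9] rot [ 1.7983e+02 -3.0000e-02  1.0241e+02] F tub [ 0.63 -0.02 -4.37] M [ 0.01 -0.12  0.04] w 0.046 t 6.53
tub-frame tcp mm [-51.8  97.5 295.4] rot [ 1.7979e+02 -1.0000e-02  1.0241e+02] F tub [ 0.13  0.12 -4.33] M [-0.04 -0.13 -0.06] w 0.0456 t 6.58
```

View pics/c10.png

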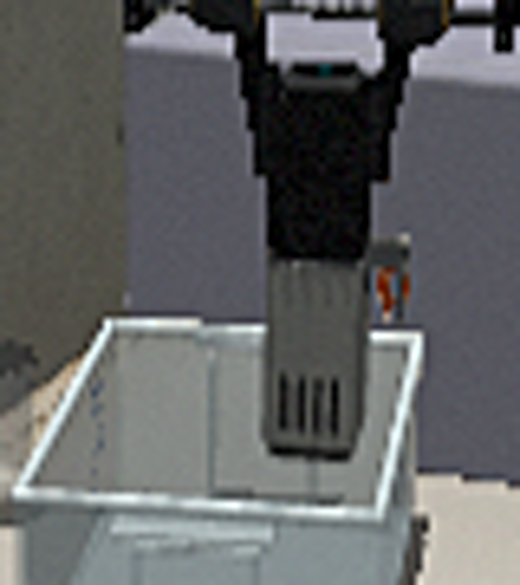

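The cooker sits inside the rim outline, with its foot at (265–355,450). I'll lower it into the tub, leg still above the rim.

>>> move_arm:
  steps:
    - [3.0,0,0,1.0,0,0,0]
    - [3.0,0,0,1.2,0,0,0]
    - [3.0,0,0,1.2,0,0,0]
    - [3.0,0,0,1.2,0,0,0]
    - [3.0,0,0,0.8,0,0,0]

```text
time_s: 7.0
tool_pos: [0.5861, -0.1501, 0.2389]
tool_rot: [179.9, -0.1, 102.4]
force: [-0.7, 0.2, -5.6]
grip_width: 0.0458
```

>>> move_arm:
  steps:
    - [3.0,0,0,0,0,0,0]
    - [3.0,0,0,0,0,0,0]

```text
time_s: 7.17
tool_pos: [0.5868, -0.1502, 0.2407]
tool_rot: [179.8, -0.0, 102.4]
force: [-0.5, 0.2, -5.2]
grip_width: 0.0459
```

Run:
```python
from h import *
st();d=snap('side','side8.png');st()
cv2.imwrite('pics/c11.png',cv2.resize(cv2.imread('pics/side8.png')[105:215,270:370],None,fx=5.4,fy=5.4,interpolation=cv2.INTER_CUBIC))
```

```text
tub-frame tcp mm [-51.9  97.  240.7] rot [ 1.7985e+02 -4.0000e-02  1.0237e+02] F tub [-0.46  0.32 -5.22] M [ 0.02 -0.13  0.05] w 0.0459 t 7.17
tub-frame tcp mm [-51.4  96.9 241.6] rot [179.76   0.   102.38] F tub [-0.37 -0.25 -5.3 ] M [ 0.02 -0.16  0.03] w 0.0456 t 7.22
```

View pics/c11.png

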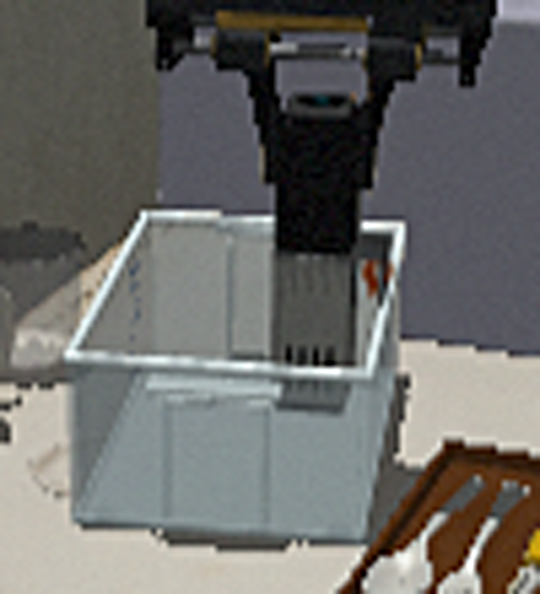

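The foot is inside the tub at about (310,405), with no contact. Now I'll feel for the near wall, along tool −y.

>>> move_arm:
  steps:
    - [3.0,0,-0.2,0,0,0,0]
    - [3.0,0,-0.2,0,0,0,0]
    - [3.0,0,0,0,0,0,0]
    - [3.0,0,0,0,0,0,0]

```text
time_s: 7.55
tool_pos: [0.5833, -0.1513, 0.2421]
tool_rot: [179.7, 0.1, 102.4]
force: [-0.9, -0.0, -5.5]
grip_width: 0.0455
```

>>> move_arm:
  steps:
    - [3.0,0,-0.15,0,0,0,0]
    - [3.0,0,0,0,0,0,0]
    - [3.0,0,0,0,0,0,0]

```text
time_s: 7.8
tool_pos: [0.5817, -0.1515, 0.2416]
tool_rot: [179.8, 0.0, 102.4]
force: [0.1, 0.2, -6.0]
grip_width: 0.0458
```

```bash
python3 -c "
from h import *
st()"
```

```text
tub-frame tcp mm [-57.1  96.8 241.6] rot [1.7977e+02 2.0000e-02 1.0237e+02] F tub [ 0.18  0.22 -5.98] M [ 0.03 -0.13 -0.03] w 0.0458 t 7.8
```

>>> move_arm:
  steps:
    - [3.0,0,-0.15,0,0,0,0]
    - [3.0,0,0,0,0,0,0]
    - [3.0,0,0,0,0,0,0]

```text
time_s: 8.05
tool_pos: [0.5803, -0.1518, 0.2415]
tool_rot: [179.8, 0.0, 102.4]
force: [0.4, 0.2, -5.5]
grip_width: 0.0455
```

>>> move_arm:
  steps:
    - [3.0,0,-0.1,0,0,0,0]
    - [3.0,0,0,0,0,0,0]
    - [3.0,0,0,0,0,0,0]

```text
time_s: 8.3
tool_pos: [0.5793, -0.152, 0.2415]
tool_rot: [179.8, 0.0, 102.4]
force: [0.1, -0.1, -6.2]
grip_width: 0.0456
```

```bash
python3 -c "
from h import *
st()"
```

```text
tub-frame tcp mm [-59.6  96.9 241.5] rot [1.7977e+02 1.0000e-02 1.0238e+02] F tub [ 0.06 -0.12 -6.16] M [ 0.01 -0.11 -0.02] w 0.0456 t 8.3
```

>>> move_arm:
  steps:
    - [3.0,0,-0.1,0,0,0,0]
    - [3.0,0,0,0,0,0,0]
    - [3.0,0,0,0,0,0,0]

```text
time_s: 8.55
tool_pos: [0.5785, -0.1521, 0.2416]
tool_rot: [179.8, 0.0, 102.4]
force: [0.2, -0.0, -5.5]
grip_width: 0.0456
```

>>> move_arm:
  steps:
    - [3.0,0,-0.1,0,0,0,0]
    - [3.0,0,0,0,0,0,0]
    - [3.0,0,0,0,0,0,0]

```text
time_s: 8.8
tool_pos: [0.5781, -0.1521, 0.2418]
tool_rot: [179.7, 0.0, 102.4]
force: [3.0, 0.2, -6.0]
grip_width: 0.0461
```

```bash
python3 -c "
from h import *
st()"
```

```text
tub-frame tcp mm [-60.8  97.  241.8] rot [1.7967e+02 2.0000e-02 1.0240e+02] F tub [ 2.95 -0.4  -6.04] M [ 0.21 -1.02  0.04] w 0.0461 t 8.8
```

Contact with the near wall at 3 N. I'll ease off a little and feel for the left end wall, along tool +x.

>>> move_arm:
  steps:
    - [3.0,0.2,0.08,0,0,0,0]
    - [3.0,0.2,0,0,0,0,0]
    - [3.0,0,0,0,0,0,0]
    - [3.0,0,0,0,0,0,0]

```text
time_s: 9.13
tool_pos: [0.5774, -0.1477, 0.2417]
tool_rot: [179.8, -0.0, 102.4]
force: [1.3, 1.5, -4.6]
grip_width: 0.0463
```

>>> move_arm:
  steps:
    - [3.0,0.15,0,0,0,0,0]
    - [3.0,0,0,0,0,0,0]
    - [3.0,0,0,0,0,0,0]

```text
time_s: 9.38
tool_pos: [0.5771, -0.1467, 0.2416]
tool_rot: [179.8, 0.0, 102.4]
force: [1.5, 0.9, -3.7]
grip_width: 0.0459
```

```bash
python3 -c "
from h import *
st()"
```

```text
tub-frame tcp mm [-60.6 102.5 241.6] rot [1.7976e+02 1.0000e-02 1.0238e+02] F tub [ 1.66  0.6  -3.67] M [ 0.15 -0.78  0.02] w 0.0459 t 9.38
```

>>> move_arm:
  steps:
    - [3.0,0.15,0.03,0,0,0,0]
    - [3.0,0,0,0,0,0,0]
    - [3.0,0,0,0,0,0,0]

```text
time_s: 9.63
tool_pos: [0.577, -0.1461, 0.2416]
tool_rot: [179.8, 0.1, 102.4]
force: [2.4, -1.7, -4.9]
grip_width: 0.0459
```

>>> move_arm:
  steps:
    - [3.0,0.15,0,0,0,0,0]
    - [3.0,0,0,0,0,0,0]
    - [3.0,0,0,0,0,0,0]

```text
time_s: 9.88
tool_pos: [0.5768, -0.1453, 0.2417]
tool_rot: [179.8, 0.1, 102.3]
force: [2.7, -5.0, -4.5]
grip_width: 0.0459
```

```bash
python3 -c "
from h import *
st()"
```

```text
tub-frame tcp mm [-60.6 103.9 241.7] rot [1.7976e+02 1.4000e-01 1.0231e+02] F tub [ 1.54 -5.45 -4.51] M [-1.52 -1.1   0.15] w 0.0459 t 9.88
```

Left end wall contact is at TCP y ≈ 103 mm in tub axes. I'll back off 1.3 mm and lower.

>>> move_arm:
  steps:
    - [3.0,-0.13,0,0,0,0,0]
    - [3.0,0,0,0.8,0,0,0]
    - [3.0,0,0,1.0,0,0,0]
    - [3.0,0,0,1.0,0,0,0]
    - [3.0,0,0,0.6,0,0,0]

```text
time_s: 10.3
tool_pos: [0.577, -0.1457, 0.2058]
tool_rot: [179.8, 0.0, 102.4]
force: [3.3, -4.3, -3.5]
grip_width: 0.0461
```

>>> move_arm:
  steps:
    - [3.0,0,0,0.4,0,0,0]
    - [3.0,0,0,0,0,0,0]
    - [3.0,0,0,0,0,0,0]

```text
time_s: 10.55
tool_pos: [0.5769, -0.1456, 0.2016]
tool_rot: [179.8, -0.0, 102.4]
force: [4.5, -4.2, -7.9]
grip_width: 0.0455
```

Run:
```python
from h import *
st();d=snap('side','side9.png');st()
cv2.imwrite('pics/c12.png',cv2.resize(cv2.imread('pics/side9.png')[120:210,285:365],None,fx=6.5,fy=6.5,interpolation=cv2.INTER_CUBIC))
```

```text
tub-frame tcp mm [-60.5 103.6 201.6] rot [179.8   -0.   102.37] F tub [ 3.49 -5.04 -7.88] M [-1.34 -1.26  0.2 ] w 0.0455 t 10.55
tub-frame tcp mm [-60.5 103.7 201.6] rot [179.8   -0.   102.38] F tub [ 2.45 -5.09 -7.6 ] M [-1.35 -1.36  0.18] w 0.0456 t 10.6
```

View pics/c12.png

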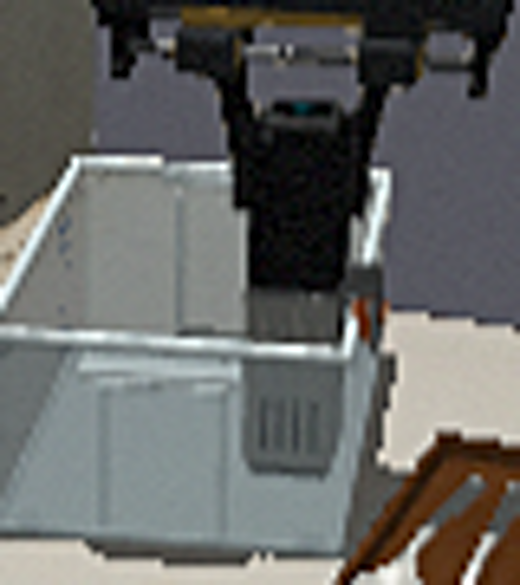

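The clip's leg is outside the near wall, with the lip at (365,290) straddling the rim. There is still 5 N on the left wall, so I'll ease that before pushing.

>>> move_arm:
  steps:
    - [3.0,-0.15,0,0,0,0,0]
    - [3.0,0,0,0,0,0,0]
    - [3.0,0,0,0,0,0,0]

```text
time_s: 10.85
tool_pos: [0.5771, -0.1459, 0.2024]
tool_rot: [179.8, -0.1, 102.4]
force: [2.8, -1.5, -6.2]
grip_width: 0.0456
```

```bash
python3 -c "
from h import *
st()"
```

```text
tub-frame tcp mm [-60.4 103.3 202.4] rot [ 1.7982e+02 -9.0000e-02  1.0240e+02] F tub [ 2.44 -2.11 -6.17] M [-0.61 -0.95  0.15] w 0.0456 t 10.85
```

>>> move_arm:
  steps:
    - [3.0,-0.03,0,0.3,0,0,0]
    - [3.0,0,0,0.3,0,0,0]
    - [3.0,0,0,0.2,0,0,0]
    - [3.0,0,0,0,0,0,0]

```text
time_s: 11.18
tool_pos: [0.5771, -0.146, 0.1948]
tool_rot: [179.8, -0.1, 102.4]
force: [1.8, -0.5, -5.7]
grip_width: 0.0454
```

```bash
python3 -c "
from h import *
st()"
```

```text
tub-frame tcp mm [-60.4 103.2 194.8] rot [ 1.7981e+02 -7.0000e-02  1.0241e+02] F tub [ 1.65 -0.91 -5.66] M [-0.1  -0.59  0.05] w 0.0454 t 11.18
```

>>> move_arm:
  steps:
    - [3.0,0,0,0.2,0,0,0]
    - [3.0,0,0,0.2,0,0,0]
    - [3.0,0,0,0,0,0,0]

```text
time_s: 11.43
tool_pos: [0.5772, -0.1463, 0.191]
tool_rot: [179.8, -0.0, 102.4]
force: [0.4, 0.3, -5.5]
grip_width: 0.0456
```

>>> move_arm:
  steps:
    - [3.0,0,0,0.2,0,0,0]
    - [3.0,0,0,0,0,0,0]

```text
time_s: 11.6
tool_pos: [0.5773, -0.1467, 0.1892]
tool_rot: [179.8, -0.0, 102.4]
force: [0.2, -0.2, -6.1]
grip_width: 0.0457
```

```bash
python3 -c "
from h import *
st()"
```

```text
tub-frame tcp mm [-60.4 102.5 189.2] rot [ 1.7980e+02 -1.0000e-02  1.0239e+02] F tub [ 0.11 -0.28 -6.12] M [ 0.06 -0.38  0.09] w 0.0457 t 11.6
```

>>> move_arm:
  steps:
    - [3.0,0,-0.05,0.1,0,0,0]
    - [3.0,0,0,0.15,0,0,0]
    - [3.0,0,0,0,0,0,0]

```text
time_s: 11.85
tool_pos: [0.5773, -0.1469, 0.1878]
tool_rot: [179.7, 0.0, 102.4]
force: [-1.0, 0.7, 0.2]
grip_width: 0.0456
```

>>> move_arm:
  steps:
    - [3.0,0,0,0.15,0,0,0]
    - [3.0,0,0,0,0,0,0]

```text
time_s: 12.02
tool_pos: [0.5773, -0.1471, 0.1863]
tool_rot: [179.7, 0.1, 102.4]
force: [-0.9, 0.3, 3.1]
grip_width: 0.0459
```

```bash
python3 -c "
from h import *
st()"
```

```text
tub-frame tcp mm [-60.4 102.1 186.3] rot [1.7974e+02 6.0000e-02 1.0238e+02] F tub [-0.79  0.51  3.14] M [-0.03  0.35  0.17] w 0.0459 t 12.02
```

The jaw has met the rim at TCP z ≈ 188 mm, so home should be about 178. I'll keep pushing in small steps.

>>> move_arm:
  steps:
    - [3.0,0,-0.02,0.15,0,0,0]
    - [3.0,0,0,0,0,0,0]

```text
time_s: 12.18
tool_pos: [0.5772, -0.1471, 0.1841]
tool_rot: [179.7, 0.0, 102.4]
force: [0.5, 0.2, 0.1]
grip_width: 0.0455
```

>>> move_arm:
  steps:
    - [3.0,0,-0.02,0.15,0,0,0]
    - [3.0,0,0,0,0,0,0]

```text
time_s: 12.35
tool_pos: [0.5771, -0.147, 0.1819]
tool_rot: [179.7, 0.0, 102.4]
force: [3.2, 0.1, -3.2]
grip_width: 0.0457
```

```bash
python3 -c "
from h import *
st()"
```

```text
tub-frame tcp mm [-60.6 102.2 181.9] rot [1.7970e+02 2.0000e-02 1.0239e+02] F tub [ 3.16 -0.62 -3.16] M [-0.17 -0.93  0.26] w 0.0457 t 12.35
```

>>> move_arm:
  steps:
    - [3.0,0,0.02,0.12,0,0,0]
    - [3.0,0,0,0,0,0,0]

```text
time_s: 12.52
tool_pos: [0.5772, -0.1469, 0.1804]
tool_rot: [179.7, -0.0, 102.4]
force: [3.9, -1.0, -6.6]
grip_width: 0.0455
```

>>> move_arm:
  steps:
    - [3.0,0,0,0.1,0,0,0]
    - [3.0,0,0,0,0,0,0]

```text
time_s: 12.68
tool_pos: [0.5772, -0.1468, 0.1796]
tool_rot: [179.7, -0.0, 102.4]
force: [5.1, -0.2, -7.9]
grip_width: 0.0454
```

```bash
python3 -c "
from h import *
st()"
```

```text
tub-frame tcp mm [-60.6 102.4 179.6] rot [ 1.7973e+02 -2.0000e-02  1.0238e+02] F tub [ 4.98 -1.32 -7.85] M [-0.01 -1.48  0.17] w 0.0454 t 12.68
```

>>> move_arm:
  steps:
    - [3.0,0,0.03,0.08,0,0,0]
    - [3.0,0,0,0,0,0,0]

```text
time_s: 12.85
tool_pos: [0.5772, -0.1467, 0.1792]
tool_rot: [179.8, -0.0, 102.4]
force: [3.9, 1.1, -7.2]
grip_width: 0.0453
```

>>> move_arm:
  steps:
    - [3.0,0,0,0.08,0,0,0]
    - [3.0,0,0,0,0,0,0]

```text
time_s: 13.02
tool_pos: [0.5773, -0.1467, 0.1789]
tool_rot: [179.8, -0.0, 102.4]
force: [2.9, 1.3, -4.7]
grip_width: 0.046
```

```bash
python3 -c "
from h import *
st()"
```

```text
tub-frame tcp mm [-60.5 102.5 178.9] rot [179.76  -0.   102.38] F tub [ 3.08  0.66 -4.69] M [ 0.15 -0.99  0.09] w 0.046 t 13.02
```

>>> move_arm:
  steps:
    - [3.0,0,0.02,0.1,0,0,0]
    - [3.0,0,0,0,0,0,0]
    - [3.0,0,0,0,0,0,0]

```text
time_s: 13.27
tool_pos: [0.5773, -0.1467, 0.1787]
tool_rot: [179.8, 0.0, 102.4]
force: [-0.1, 1.4, 4.1]
grip_width: 0.0455
```

>>> move_arm:
  steps:
    - [3.0,0,0,0.1,0,0,0]
    - [3.0,0,0,0,0,0,0]
    - [3.0,0,0,0,0,0,0]

```text
time_s: 13.52
tool_pos: [0.5774, -0.1467, 0.1786]
tool_rot: [179.8, 0.1, 102.4]
force: [-2.8, 0.2, 9.9]
grip_width: 0.0458
```

```bash
python3 -c "
from h import *
st()"
```

```text
tub-frame tcp mm [-60.3 102.5 178.6] rot [1.7979e+02 6.0000e-02 1.0237e+02] F tub [-2.65  0.74  9.86] M [0.39 0.71 0.03] w 0.0458 t 13.52
```

Hard stop at z = 178.6 mm with about 16 N of push, so the clip is home. I'll relieve the load, then release.

>>> move_arm:
  steps:
    - [3.0,0,0,-0.1,0,0,0]
    - [3.0,0,0,-0.1,0,0,0]
    - [3.0,0,0,0,0,0,0]
    - [3.0,0,0,0,0,0,0]

```text
time_s: 13.85
tool_pos: [0.5773, -0.1467, 0.1787]
tool_rot: [179.8, -0.0, 102.4]
force: [1.1, 0.8, 1.5]
grip_width: 0.0459
```

Run:
```python
from h import *
st();d=snap('side','side10.png');st()
cv2.imwrite('pics/c13.png',cv2.resize(cv2.imread('pics/side10.png')[120:210,285:365],None,fx=6.5,fy=6.5,interpolation=cv2.INTER_CUBIC))
```

```text
tub-frame tcp mm [-60.4 102.4 178.7] rot [179.78  -0.   102.38] F tub [1.22 0.58 1.46] M [ 0.27 -0.15  0.04] w 0.0459 t 13.85
tub-frame tcp mm [-60.4 102.4 178.7] rot [179.78  -0.   102.38] F tub [0.58 0.7  2.51] M [ 0.33 -0.22  0.05] w 0.0458 t 13.9
```

View pics/c13.png

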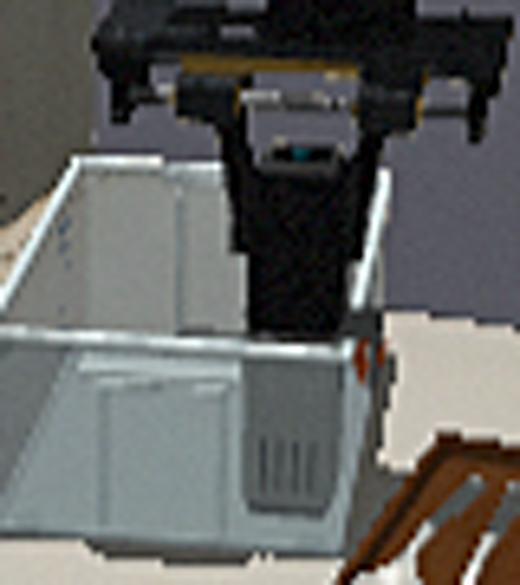

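The lip is down on the rim at (365,335), the foot is about 18 mm above the table, and the tub hasn't moved. Releasing.

>>> move_arm:
  steps:
    - [5.5,0,0,0,0,0,0]
    - [7.0,0,0,0,0,0,0]
    - [8.7,0,0,0,0,0,0]
    - [8.7,0,0,0,0,0,0]
    - [8.7,0,0,0,0,0,0]

```text
time_s: 14.32
tool_pos: [0.5771, -0.1472, 0.1785]
tool_rot: [179.8, 0.0, 102.4]
force: [0.1, 0.2, -0.7]
grip_width: 0.0712
```

>>> move_arm:
  steps:
    - [8.7,0,0,0,0,0,0]
    - [8.7,0,0,0,0,0,0]
    - [8.7,0,0,0,0,0,0]
    - [8.7,0,0,0,0,0,0]
    - [8.7,0,0,0,0,0,0]

```text
time_s: 14.73
tool_pos: [0.5774, -0.1468, 0.1788]
tool_rot: [179.8, 0.0, 102.4]
force: [-0.9, 0.1, -0.2]
grip_width: 0.087
```

Open, with no force on the tool. Now I'll go straight up.

>>> move_arm:
  steps:
    - [8.7,0,0,-1.0,0,0,0]
    - [8.7,0,0,-2.5,0,0,0]
    - [8.7,0,0,-3.5,0,0,0]
    - [8.7,0,0,-3.5,0,0,0]
    - [8.7,0,0,-2.0,0,0,0]

```text
time_s: 15.15
tool_pos: [0.578, -0.1467, 0.3087]
tool_rot: [179.5, 0.2, 102.4]
force: [0.2, 0.0, 0.9]
grip_width: 0.0873
```

>>> move_arm:
  steps:
    - [8.7,4.0,-2.0,0,0,0,0]
    - [8.7,4.0,-3.0,0,0,0,0]
    - [8.7,4.0,-3.0,0,0,0,0]
    - [8.7,4.0,-1.0,0,0,0,0]
    - [8.7,4.0,0,0,0,0,0]

```text
time_s: 15.57
tool_pos: [0.4585, 0.0163, 0.3039]
tool_rot: [179.8, 0.2, 102.2]
force: [1.6, 0.5, 0.3]
grip_width: 0.0868
```

>>> move_arm:
  steps:
    - [8.7,4.0,0,0,0,0,0]
    - [8.7,3.0,0,0,0,0,0]
    - [8.7,0,0,0,0,0,0]
    - [8.7,0,0,0,0,0,0]

```text
time_s: 15.9
tool_pos: [0.4453, 0.0864, 0.3043]
tool_rot: [179.7, 0.2, 102.7]
force: [-0.7, 0.6, 0.6]
grip_width: 0.0871
```

Run:
```python
from h import *
st()
for n in('side','top'): d=snap(n,n+'11.png')
a=cv2.imread('pics/side11.png')[115:215,270:370];b=cv2.imread('pics/top11.png')[90:210,375:495]
cv2.imwrite('pics/c14.png',np.hstack([cv2.resize(a,(400,400),interpolation=cv2.INTER_CUBIC),cv2.resize(b,(400,400),interpolation=cv2.INTER_CUBIC)]))
```

```text
tub-frame tcp mm [-139.2  358.5  304.3] rot [1.7970e+02 1.6000e-01 1.0266e+02] F tub [-0.53  0.71  0.58] M [-0.05 -0.13  0.03] w 0.0871 t 15.9
```

View pics/c14.png

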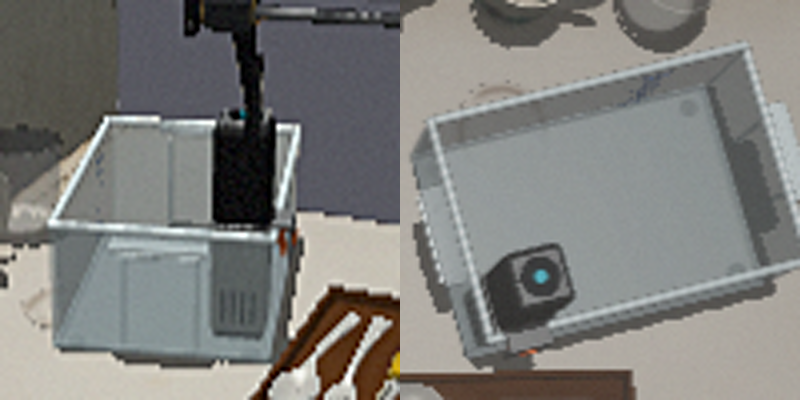

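View pics/top11.png

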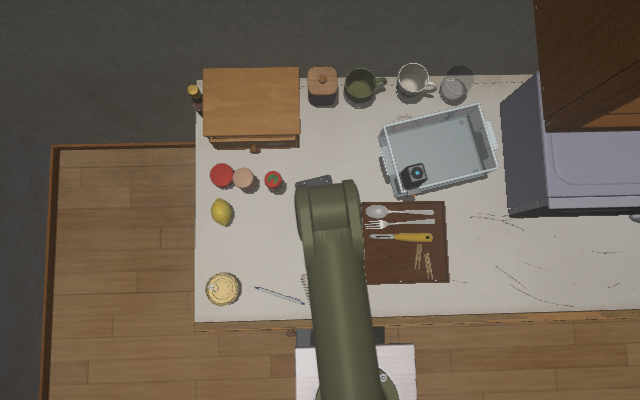

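The cooker hangs upright in the near-left corner, with the button at about (417,172) in the top view. The bystanders look unmoved. One numeric check.

Run:
```python
from h import *
T=np.load('pics/top11.png.npz');S=np.load('pics/side11.png.npz')
def cy(d,b):
    im=d['img'].astype(int);m=(im[...,2]>im[...,0]+50)&(im[...,1]>im[...,0]+50);k=np.zeros_like(m);k[b[1]:b[3],b[0]:b[2]]=1
    v,u=np.nonzero(m&k);return u.mean(),v.mean()
a=cy(T,(405,160,430,190));b=cy(S,(320,130,345,155))
print(a,b,(Rt.inv().apply(onz(T,*a,.2032)-C)*1e3).round(1),tri(T,a,S,b))
T1=np.load('pics/top1.png.npz')
A=cv2.cvtColor(T1['img'],cv2.COLOR_RGB2GRAY).astype(np.float32);B=cv2.cvtColor(T['img'],cv2.COLOR_RGB2GRAY).astype(np.float32)
for nm,(x0,y0,x1,y1) in dict(tub=(430,100,500,200),jars=(205,160,290,195),lemon=(205,195,235,227)).items():
    print(nm,cv2.phaseCorrelate(A[y0:y1,x0:x1].copy(),B[y0:y1,x0:x1].copy()))
```

```text
(np.float64(416.61538461538464), np.float64(172.3846153846154)) (np.float64(330.0), np.float64(143.0)) [-61.1 101.8 203.2] (array([ 0.5777, -0.1471,  0.2037]), np.float64(0.0020151368041285526))
tub ((0.04589426373451033, 0.066970331673879), 0.9842361807823181)
jars ((-0.04871892439592074, -0.09240246937215701), 0.9958240944662212)
lemon ((-0.09439860905028752, 0.12155533715962896), 0.9916540297369162)
```

The axis is at tub (−61, 102) mm with the top at z = 204 mm, and nothing else has moved. I'll hand in.

```bash
python3 -c "
from h import *
print(job.sign_off())"
```

```text
the job is handed in; nothing more can be done
None
```

I hung the stick cooker in the tub's near-left corner by its clip, released it and handed the job in at about 16 s. Sign-off gave no verdict.

- **How it went:** I found the near wall and the left end wall by touch. The jaw met the rim at tool height 188 mm, and the push needed rose to about 9 N, then fell off as it rode over the bead. The seat stopped hard at 178.6 mm, and I pressed it home with about 16 N.
- **Cooker position after release:** The camera puts the axis at about (−61, 102) mm in tub axes, with −62 and 102 being ideal. The top was at 204 mm, so the foot was about 18 mm above the table.
- **Surroundings:** The tub, the lemon and both jars shifted less than about 0.15 pixel (under 0.5 mm) between the first and last top views. The timer stood within the jars' picture area. The gripper was clear and the force on it was near zero.
- **Not confirmed:** I never read the jaw's opening. That it snapped shut under the rim is inferred from the push force, the 9.4 mm of travel against the stated 10 mm, and the hard stop. While moving over the tub, one camera estimate of the cooker's sideways position disagreed with the tool reading by up to 9 mm. I trusted the wall contacts, and the final views agreed with them.

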